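Seat the lockout padlock, work its dial and hold it up open

ROBOT

A 6-joint arm with a two-finger parallel gripper is mounted at the origin on a cart in front of the work surface, level with it; the furniture and walls round the work are solid. World frame = base frame: x ahead of the robot, y to its left, z up, the work surface at z = 0. Lengths are in mm, angles in rad, forces in N, time in s.
With the tool pointing down it reaches from about 300 to 775 mm from the base axis. Payload 14.6 kg.
Tool frame: the origin (TCP) lies between the finger pads, 19 mm behind the fingertips; this is the grasp point; z points along the fingers, y is the line along which they close (so a half turn about z gives the same grasp; the last joint's range is limited). The gripper opens to 94 mm and grips with 3 to 60 N. Pads are 16 mm wide; open, the fingers measure 119 mm over their backs; the gripper's body (75 mm by 177 mm) begins 78 mm behind the grasp point.
Start: joints at [1.228, 0.3, 1.521, -0, 1.321, -0.067], TCP at [149.772, 529.205, 224.246] pointing down, gripper open.
Joint ranges: [-3.03, 3.03], [-0.79, 2.21], [0.23, 2.52], [-1.04, 4.18], [0, 3.07], [-2.55, 2.55]. Speed limits (rad/s): [2.22, 2.22, 2.57, 3.14, 3.14, 3.14].

INTERFACE

Orientations are given as [roll, pitch, yaw] about the fixed x, y, z axes, in that order (R = Rz(yaw) Ry(pitch) Rx(roll)).
In Python, from cell import manip gives the robot as it stands. The module is installed in compiled form; this text tells all that it offers.
- The arm moves only by the tool step_arm, never from a script. Its argument "series" is one flat list of numbers, 5 for each row, row after row: the shift along the world's x, y, z in mm, then the turn about the world's z in rad, then the closure, from 0 (fully open) to 1 (shut). In form: [dx, dy, dz, spin, jaw, dx, dy, dz, spin, jaw, ...]. A call has 1 to 20 rows; each row shifts and turns the commanded pose from where the row before left it; what a row does not reach is not made up. A row lasts 1/8 s, in which the tool goes at most 62.5 mm and 10.7 degrees, less where a joint would pass 70% of its speed; a pose out of reach is approached as far as the arm can. A call is refused whole if a number of a shift passes 62.5 or a number of a turn 0.188, either way. A call with a gripper value outside its range is refused whole. The fingers move at their own pace and stop on an object; "squeeze" is the grip in N (left out, the last holds). Time passes only in rows, so rows that do not move let the fingers close. It gives the time, the measured TCP pose, the force, the opening and the grip force at its end, in the units of the state.
- manip.read_state(): the state, without advancing time (a new reading comes with each control period).
- manip.camera(name): name is "scene" or "top"; returns (picture, depth): 420x560x3 uint8, blue, green, red; 420x560 float32, mm along the optical axis (not along the pixel's ray), 0 where there is no reading.
- manip.camera_info(name): a dict with "fovy" (degrees; the focal length in pixels is half the picture's height over the tangent of half this angle, whatever the lens; pixels are square), "cx", "cy" (the principal point, pixels), "eye" and "orientation" of the camera in the world. Camera axes: x right, y down, z forward; pixel columns grow to the right and rows downward; lengths in mm; the calibration is good to about 2 mm. A picture is of the moment at which its call begins. camera_info takes no time and is no camera call.
- manip.sign_off(): hands the job in; it is judged then, once.
The state is a dict: "clock": time; "joints": joint angles; "qd": joint speeds; "effort": joint torques, N m; "eef_pos": TCP position; "eef_rot": TCP orientation; "wrist_force": force on the tool from outside, world axes, zero at the start; "moment": the same for the moment, N m; "finger_gap": finger opening in mm; "finger_force": force on a finger pad.
Only numpy, scipy, OpenCV 4.12 (cv2) and the standard library are available. Lean on these libraries where they do the work, as an engineer would, in place of code of your own. Each camera call takes 0.05 s, during which the arm holds its last target. There are 200 camera calls.

TASK

The welder's lockout padlock has come back locked and is needed open: seat it dial up in the pale aluminium cradle on the bench, turn its dial clockwise, past the yellow line, until the red line clicks in at the white index mark, then back counter-clockwise until the yellow line clicks in there, and pull the shackle fully out while the cradle holds the lock. Then lift the open lock out by the bar of its shackle until all of it is at least 10 cm above the bench, and finish while holding it there, still. Do not disturb the small copper nozzle, the marker pen or the masking tape.

Things in the scene. Friction and masses are not known exactly. Their poses are not given: they have to be found in the camera images.
- lock: Combination padlock lying dial up, about 0.27 kg (0.2 to 0.4), red body 66 (x) x 60 (y) x 30 (z) mm with square lower edges. Origin: centre of the body's underside; z up through the dial, x away from the shackle. A U of 8 mm steel bar sticks out at -x, axis 18 mm above the underside. Body sides are flat, good to grip 60 mm wide along y.
- lock_base (a point): Centre of the padlock body's underside (same point and axes as lock).
- lock_end (a point): Centre of the padlock body's plain end, the one without the shackle: 33 mm along x from lock's origin, 15 mm up.
- dial_knob (a point): On the dial's axis, 42 mm above the lock's underside: middle of the round knurled knob, 28 mm across, 18 mm tall (33 to 51 mm above the underside), standing on a black dial disc 49 mm across. The white index mark is on the red body beside the disc, at the shackle side. Its axes turn with the dial.
- dial (a joint): Dial angle (rad), grows clockwise seen from above. 0: red line at the index. -0.785: yellow line at the index (three ticks of 15 degrees away). Stops at -2.3 and 0.6. Starts at -1.75 to -1.1. Friction 0.02 Nm; a click notch at each line takes 0.06 Nm more to leave. Inside, a second wheel follows only after 1.25 rad of lost motion.
- shackle (a joint): Shackle pulled out of the body along the lock's -x: 0 locked, 0.014 m (its stop) open. It needs about 2 N, no spring. A fence blocks it within 1 mm unless red was set going clockwise (to about 0.15 rad), then yellow going back (to about 0.15 rad). Overshoot red or go back over 1.2 rad from it: start again from -1.4 or less.
- shackle_bar (a point): Centre of the cross bar of the shackle's U, 85 mm from the lock's origin towards -x when locked, 18 mm above the underside; moves with the shackle. Bar 8 mm thick along y, straight for 20 mm; legs 42 mm apart (centres), 46 mm clear between bar and body. Axes as lock.
- cradle: Pale aluminium nest, pocket lined black, screwed to the bench: base 94 (x) x 104 (y) x 8 mm, origin under its centre. The walls stand 12 mm above the floor with a 4 mm lead-in; at both y sides they are cut away for the fingers, 38 mm wide. At +x a back plate 26 mm above the floor; the shackle goes over the low sill at -x. Four screw heads 4.5 mm high at x +-36, y +-46.
- cradle_pocket (a point): Centre of the cradle's pocket floor, 8 mm above the bench; pocket 70 (x) x 64 (y) mm, 2 mm of play all round. Seated, the lock's origin and axes agree with these.
- nozzle: Bystander: small copper gas nozzle standing upright, 18 mm across, 40 mm high, origin under it.
- marker: Bystander: white marker pen with a red cap lying on the bench, 16 x 125 x 14 mm.
- masking_tape: Bystander: roll of white masking tape lying flat, 72 mm across, 19 mm high.

How it is judged:
By the outcome, as a careful person would: the job done as asked, in the order asked, and still so for the second after the job is handed in, while the arm keeps its last pose, push and grip.
It also fails if it takes over 58 s, if anything falls off the work surface, if the arm or the gripper's body presses on something with over 40 N, if the wrist force passes 120 N, or if a joint passes its speed limit or range.

## Working session

There is one attempt and no reset: what is moved stays moved. The work goes in short steps, Python scripts to look and compute and a tool call to move; the robot and the scene stay as the last step left them, time stands still between calls to the robot, and variables do not carry over. Pictures are saved under pics/ and viewed, at most 10 in all, crops included, and the job is handed in when it is done.

Besides the shell and the picture viewer there is one more tool, called after ">>>" as a command line: name --argument value ..., lists and objects as JSON in quotes. step_arm: Moves the arm, as the interface text tells. Its arguments: {"type":"object","properties":{"series":{"type":"array"},"squeeze":{"type":"number"}},"required":["series"]}

```bash
mkdir -p pics; cat > h.py <<'E'
import numpy as np, cv2
from cell import manip
from scipy.spatial.transform import Rotation as R
def cam(n):
    im,d=manip.camera(n); return im,d
def info(n): return manip.camera_info(n)
def Rc(i):
    o=np.array(i["orientation"],float)
    return o if o.shape==(3,3) else R.from_euler('xyz',o).as_matrix()
def pts(n,d):
    i=info(n); f=d.shape[0]/2/np.tan(np.radians(i["fovy"])/2)
    v,u=np.mgrid[:d.shape[0],:d.shape[1]]
    P=np.stack([(u-i["cx"])/f*d,(v-i["cy"])/f*d,d],-1)
    return P@Rc(i).T+np.array(i["eye"])
E
python3 - <<'E'
from h import *
for n in("scene","top"):
    im,d=cam(n); print(info(n)); cv2.imwrite(f"pics/{n}0.png",im); np.savez(f"{n}0.npz",im=im,d=d)
print(manip.read_state())
E
```

```text
{'fovy': 54.59537481891007, 'cx': 286.79332274575864, 'cy': 211.51291845990224, 'eye': array([  25.67316288, -441.92075298,  476.55656648]), 'orientation': array([-2.07742426, -0.02320754, -0.86492543])}
{'fovy': 48.9255854615085, 'cx': 277.82729512012384, 'cy': 209.6008861109415, 'eye': array([ 430.57950613,    9.56678632, 1242.51533604]), 'orientation': array([-3.00531845,  0.01530167, -1.58768992])}
{'clock': 0.1, 'joints': array([ 1.22844451e+00,  3.00364568e-01,  1.52149677e+00, -2.33123655e-05,
        1.32069566e+00, -6.66126479e-02]), 'qd': array([ 0.00036871, -0.00357096,  0.00010787,  0.00055419, -0.00019145,
       -0.00065527]), 'effort': array([ 9.74011527e-04, -5.32633138e+01, -3.53299284e+01,  7.10514723e-02,
        2.33949046e-02, -2.48246309e-06]), 'eef_pos': array([149.68736409, 529.02355216, 223.78042094]), 'eef_rot': array([-3.14062894e+00, -4.16589352e-05,  2.86585924e+00]), 'wrist_force': array([-0.05144854,  0.36535078, -0.27387083]), 'moment': array([-0.03711547,  0.02015803,  0.02520891]), 'finger_force': 0.0, 'finger_gap': 94.3500015587667}
```

View pics/top0.png

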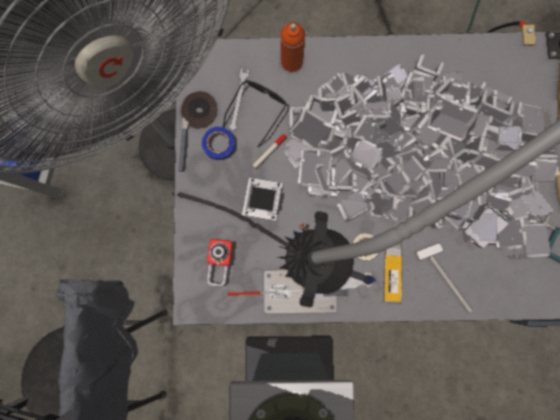

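View pics/scene0.png

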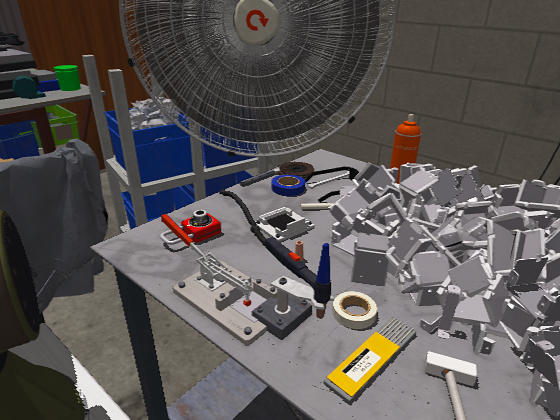

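The top view shows the lock at about (219,252) with its shackle pointing down the image, and the cradle at (263,200). The tape is at (365,245) and the marker at (270,150). In the scene view the lock is at (195,228) and the cradle at (282,225). A copper nozzle may be at (298,248) or (320,310). Next I measure from the depth images.

```bash
python3 - <<'E'
from h import *
t=np.load("top0.npz"); s=np.load("scene0.npz")
Pt=pts("top",t["d"]); Ps=pts("scene",s["d"])
p=lambda P,u,v:P[v,u].round(0)
for u,v in [(219,252),(216,280),(263,200),(200,300),(315,255),(400,240),(110,60),(200,60),(90,330),(270,150),(303,227),(365,240),(240,215)]: print("top",u,v,p(Pt,u,v))
for u,v in [(200,215),(282,225),(298,248),(320,312),(355,310),(240,30),(300,150),(20,270),(60,230),(270,240),(310,207)]: print("sc",u,v,p(Ps,u,v))
# rectified, metric map of scene cam: color vs world for red body
for n,P,im in(("top",Pt,t["im"]),("sc",Ps,s["im"])):
    h=cv2.cvtColor(im,cv2.COLOR_BGR2HSV)
    m=((h[...,0]<8)|(h[...,0]>172))&(h[...,1]>150)&(h[...,2]>80)
    m&=(P[...,0]>250)&(P[...,0]<450)&(P[...,1]>150)&(P[...,1]<330)&(P[...,2]>22)&(P[...,2]<40)
    q=P[m]; print(n,len(q),q.min(0),q.max(0),q.mean(0),cv2.minAreaRect(q[:,:2].astype(np.float32)))
a=cv2.resize(t["im"][170:300,190:320],None,fx=4.5,fy=4.5,interpolation=cv2.INTER_CUBIC)
b=cv2.resize(s["im"][190:260,150:330],None,fx=4.4,fy=4.4,interpolation=cv2.INTER_CUBIC)
cv2.imwrite("pics/c1.png",a);cv2.imwrite("pics/c2.png",b)
E
```

```text
top 219 252 [487. 178.  54.]
top 216 280 [415. 193.   2.]
top 263 200 [627.  65.   7.]
top 200 300 [363. 237.  -4.]
top 315 255 [452. -28. 667.]
top 400 240 [ 462. -107.  774.]
top 110 60 [837. 334. 417.]
top 200 60 [ 1.036e+03  2.400e+02 -1.000e+00]
top 90 330 [299. 495.  76.]
top 270 150 [765.  44.  13.]
top 303 227 [549. -40.  36.]
top 365 240 [464. -77. 744.]
top 240 215 [585. 126.  25.]
sc 200 215 [480. 172.  51.]
sc 282 225 [620.  65.   9.]
sc 298 248 [547. -40.  31.]
sc 320 312 [ 405. -195.   61.]
sc 355 310 [ 505. -200.   -1.]
sc 240 30 [804. 374. 376.]
sc 300 150 [937. 270.  47.]
sc 20 270 [100. -59. 239.]
sc 60 230 [319. 519. -57.]
sc 270 240 [465. -41.  89.]
sc 310 207 [730.  71.   8.]Traceback (most recent call last):
  File "<stdin>", line 12, in <module>
    return umr_minimum(a, axis, None, out, keepdims, initial, where)
ValueError: zero-size array to reduction operation minimum which has no identity
```

```bash
cat >> h.py <<'E'
def rect(n,im,x0,x1,y0,y1,z,s):
    # metric map at plane z: image up=+x, left=+y, s px/mm
    i=info(n); f=im.shape[0]/2/np.tan(np.radians(i["fovy"])/2)
    H,W=int((x1-x0)*s),int((y1-y0)*s)
    v,u=np.mgrid[:H,:W]
    w=np.stack([x1-v/s,y1-u/s,np.full(u.shape,float(z))],-1)
    c=(w-np.array(i["eye"]))@Rc(i)
    return cv2.remap(im,(c[...,0]/c[...,2]*f+i["cx"]).astype(np.float32),(c[...,1]/c[...,2]*f+i["cy"]).astype(np.float32),cv2.INTER_CUBIC)
E
python3 - <<'E'
from h import *
t=np.load("top0.npz"); s=np.load("scene0.npz")
Pt=pts("top",t["d"]); Ps=pts("scene",s["d"])
for n,P,im in(("top",Pt,t["im"]),("sc",Ps,s["im"])):
    h=cv2.cvtColor(im,cv2.COLOR_BGR2HSV)
    m=((h[...,0]<8)|(h[...,0]>172))&(h[...,1]>130)&(h[...,2]>80)
    m&=(P[...,0]>400)&(P[...,0]<560)&(P[...,1]>110)&(P[...,1]<250)&(P[...,2]>22)&(P[...,2]<40)
    q=P[m]; print(n,len(q))
    if len(q)>5: print(q.min(0).round(),q.max(0).round(),q.mean(0).round(),cv2.minAreaRect(q[:,:2].astype(np.float32)))
    # cradle rim/wall points z 14..24 and back plate >28
    b=(P[...,0]>550)&(P[...,0]<700)&(P[...,1]>0)&(P[...,1]<130)&(im.min(-1)>90)
    for lo,hi in((4,12),(16,24),(30,38)):
        q=P[b&(P[...,2]>lo)&(P[...,2]<hi)]; print(lo,len(q),q.min(0).round(),q.max(0).round(),cv2.minAreaRect(q[:,:2].astype(np.float32)) if len(q)>4 else 0)
    box=(P[...,0]>280)&(P[...,0]<760)&(P[...,1]>-50)&(P[...,1]<300)&(P[...,2]>100)
    print("tall",P[box].min(0) if box.any() else None,P[box].max(0) if box.any() else None)
A=rect("top",t["im"],385,535,110,240,30,3)
B=rect("scene",s["im"],385,535,110,240,30,3)
C=rect("top",t["im"],560,690,0,130,20,3)
D=rect("scene",s["im"],560,690,0,130,20,3)
o=np.zeros((450+0,0,3),np.uint8)
pad=lambda q:cv2.copyMakeBorder(q,0,450-q.shape[0],0,10,cv2.BORDER_CONSTANT)
cv2.imwrite("pics/c1.png",np.hstack([pad(A),pad(B)]));cv2.imwrite("pics/c2.png",np.hstack([pad(C),pad(D)]))
E
```

```text
top 215
[456. 150.  22.] [523. 214.  36.] [489. 178.  29.] ((488.0242919921875, 181.39686584472656), (58.802650451660156, 64.92012023925781), 82.20079803466797)
4 525 [551.   1.   4.] [699. 125.  12.] ((623.8133544921875, 63.538185119628906), (147.6909637451172, 124.39268493652344), 2.7010016441345215)
16 173 [582.  21.  16.] [675. 116.  24.] ((629.6783447265625, 67.82215881347656), (88.27227783203125, 82.9599838256836), 78.58759307861328)
30 30 [601.  21.  30.] [647.  33.  38.] ((623.8359375, 26.684120178222656), (4.907028675079346, 46.41123962402344), 79.03689575195312)
tall [379.53056771 -49.99103693 100.31176229] [ 744.06369169  149.28468792 1242.51533604]
sc 262
[450. 149.  22.] [520. 214.  34.] [477. 170.  28.] ((485.95355224609375, 180.45973205566406), (57.67129135131836, 65.54666137695312), 81.00760650634766)
4 257 [571.  16.   4.] [686. 122.  12.] ((629.4995727539062, 67.6071548461914), (92.15742492675781, 104.99199676513672), 78.34966278076172)
16 150 [586.  20.  16.] [674. 119.  22.] ((629.5360717773438, 69.69352722167969), (88.7817153930664, 80.9581527709961), 79.25092315673828)
30 32 [598.  22.  31.] [646.  32.  35.] ((622.1107177734375, 28.1810245513916), (5.451784133911133, 48.56415939331055), 78.06145477294922)
tall [377.57600166 -47.13555232 100.05519966] [736.67876723 152.56879075 102.62942531]
```

View pics/c1.png

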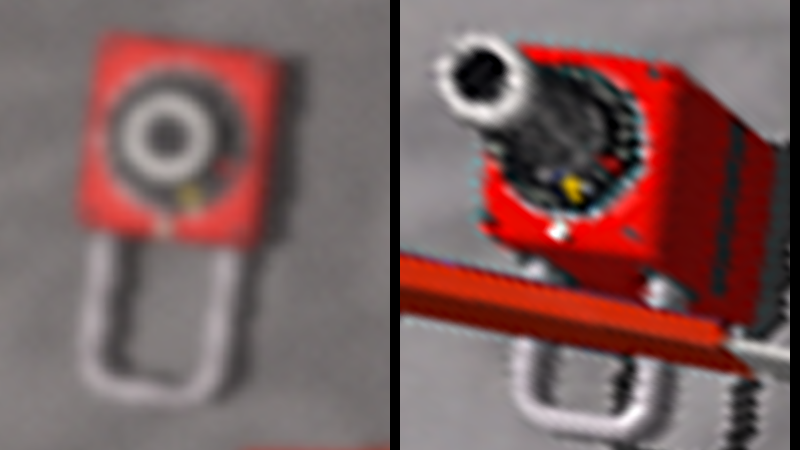

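View pics/c2.png

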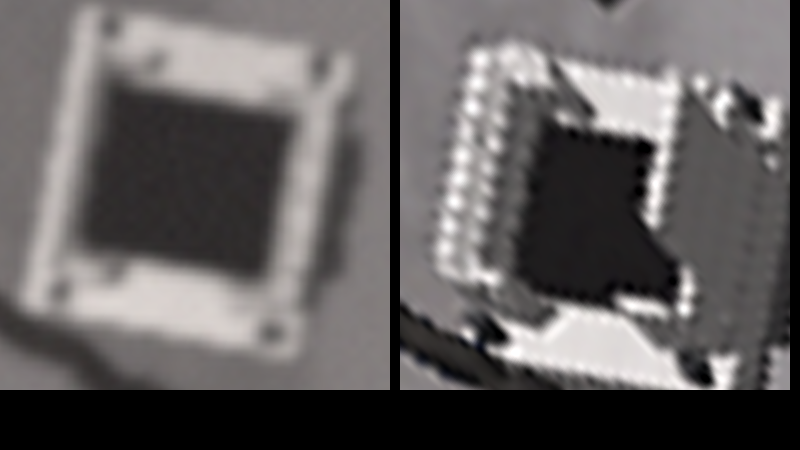

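The crops show the lock body with a yaw of about -7.7°, its index at the shackle side (165,230), yellow at (190,195) and red at (225,165). That puts the dial at about -1.2. The cradle's tall back plate is on the world -y side, so the cradle's +x axis is at about -101°. I refine these and check clearances next.

```bash
python3 - <<'E'
from h import *
t=np.load("top0.npz"); s=np.load("scene0.npz")
Pt=pts("top",t["d"]); Ps=pts("scene",s["d"])
for n,P in(("top",Pt),("sc",Ps)):
    for lo in (60,100,200,300,400):
        m=(P[...,2]>lo)&(P[...,2]<lo+(40 if lo==60 else 100))&(P[...,0]>300)&(P[...,0]<850)&(P[...,1]>-120)&(P[...,1]<400)&(s["d"]>0 if n=="sc" else True)
        q=(P[m][:,:2]//40*40).astype(int); u,c=np.unique(q,axis=0,return_counts=True)
        print(n,lo,[tuple(map(int,a)) for a,k in zip(u,c) if k>2][:40])
def rotrect(q): 
    r=cv2.minAreaRect(q[:,:2].astype(np.float32)); return np.round(r[0],1),np.round(r[1],1),round(r[2],1)
for n,P,im in(("top",Pt,t["im"]),("sc",Ps,s["im"])):
    h=cv2.cvtColor(im,cv2.COLOR_BGR2HSV)
    red=((h[...,0]<8)|(h[...,0]>172))&(h[...,1]>130)
    near=(np.hypot(P[...,0]-487,P[...,1]-180)<60)
    q=P[red&near&(P[...,2]>27)&(P[...,2]<33)]; print(n,"body top",rotrect(q))
    q=P[near&(P[...,2]>46)]; print("knob",len(q),q.mean(0).round(1),q.min(0).round(),q.max(0).round())
    sh=(abs(P[...,0]-415)<35)&(abs(P[...,1]-192)<45)&(P[...,2]>12)&(P[...,2]<28); q=P[sh]; print("shackle",len(q),q.min(0).round(),q.max(0).round(),q.mean(0).round())
    c=(abs(P[...,0]-629.5)<62)&(abs(P[...,1]-67.5)<58)
    v=P[c&(P[...,2]>14)&(P[...,2]<40)]; a=np.radians(-101.2); R2=np.array([[np.cos(a),np.sin(a)],[-np.sin(a),np.cos(a)]])
    l=(v[:,:2]-[629.5,67.5])@R2.T
    print("walls local",np.percentile(l,[1,5,50,95,99],axis=0).round(1).tolist())
    d=P[c&(im.max(-1)<60)&(P[...,2]>5)&(P[...,2]<11)]; print("floor",len(d),rotrect(d))
# base-plate fit in rectified top at z=8
for n,im,z in(("top",t["im"],8),("top",t["im"],20)):
    A=rect(n,im,560,700,0,135,z,4); g=cv2.cvtColor(A,cv2.COLOR_BGR2GRAY)
    for nm,m in(("light",g>165),("dark",g<75)):
        k,lab,st,ce=cv2.connectedComponentsWithStats(m.astype(np.uint8))
        j=min(range(1,k),key=lambda j:1e9 if st[j,4]<2000 else np.hypot(*(ce[j]-[270,280])))
        v,u=np.nonzero(lab==j); w=np.c_[700-v/4,135-u/4]; print(z,nm,rotrect(w))
A=rect("top",t["im"],430,550,120,240,15,4);hs=cv2.cvtColor(A,cv2.COLOR_BGR2HSV)
m=((hs[...,0]<10)|(hs[...,0]>170))&(hs[...,1]>110);k,lab,st,ce=cv2.connectedComponentsWithStats(m.astype(np.uint8));j=1+st[1:,4].argmax()
for z in(30,):
    A=rect("top",t["im"],430,550,120,240,z,4);hs=cv2.cvtColor(A,cv2.COLOR_BGR2HSV)
    m=((hs[...,0]<10)|(hs[...,0]>170))&(hs[...,1]>110);k,lab,st,ce=cv2.connectedComponentsWithStats(m.astype(np.uint8));j=1+st[1:,4].argmax()
    v,u=np.nonzero(lab==j);print("lock red z30",rotrect(np.c_[550-v/4,240-u/4]))
E
```

```text
top 60 [(360, 0), (360, 40), (360, 80), (360, 120), (600, -120), (640, -120), (640, -80), (640, -40), (680, -120), (680, -80), (680, -40), (720, -120), (720, -80), (720, -40), (720, 0), (760, -120), (760, -80), (760, -40), (760, 0), (760, 360), (800, -120), (800, -80), (800, -40), (800, 320), (800, 360), (840, -120), (840, 320), (840, 360)]
top 100 [(360, 120), (640, -120), (680, -120), (720, -120), (720, -80), (760, -120), (760, -40), (760, 360), (800, -120), (800, -80), (800, -40), (800, 320), (800, 360), (840, -80), (840, 280), (840, 320), (840, 360)]
top 200 [(760, 360), (800, 320), (800, 360), (840, 280), (840, 320), (840, 360)]
top 300 [(760, 360), (800, 320), (800, 360), (840, 280), (840, 320)]
top 400 [(800, 320), (800, 360), (840, 280), (840, 320), (840, 360)]
sc 60 [(360, -120), (360, -80), (360, 0), (360, 40), (360, 80), (360, 120), (400, -120), (440, -120), (440, -80), (440, -40), (480, -40), (600, -120), (640, -120), (640, -80), (640, -40), (680, -120), (680, -80), (680, -40), (720, -120), (720, -80), (720, -40), (720, 0), (760, -120), (760, -40), (760, 0), (760, 360), (
[... 815 characters left out ...]
8]]
floor 312 (array([631.4,  69. ]), array([58.6, 50.7]), 79.9)
sc body top (array([486.1, 180.4]), array([57.5, 65.7]), 80.4)
knob 85 [485.  180.4  49.8] [472. 168.  46.] [499. 195.  52.]
shackle 148 [397. 160.  14.] [450. 215.  23.] [414. 187.  19.]
walls local [[-45.4, -67.9], [-43.3, -65.8], [29.1, -7.9], [43.0, 35.6], [43.8, 39.8]]
floor 266 (array([630.9,  67.6]), array([79.1, 99.5]), 77.7)
8 light (array([591.2,  76.7]), array([67.5, 21.2]), 79.5)
8 dark (array([632.2,  69. ]), array([63.4, 56.4]), 79.5)
20 light (array([636.2,  27.5]), array([11.6, 71.7]), 76.1)
20 dark (array([630.2,  68.5]), array([62.7, 55.9]), 79.6)
lock red z30 (array([488.1, 179.8]), array([63.2, 66.3]), 82.6)
```

>>> step_arm --series '[34,-35,0,0.013,0,34,-35,0,0.013,0,34,-35,0,0.013,0,34,-35,0,0.013,0,34,-35,0,0.013,0,34,-35,0,0.013,0,34,-35,0,0.013,0,34,-35,0,0.013,0,34,-35,0,0.013,0,32,-33,0,0.014,0,0,0,-50,0,0,0,0,-40,0,0]' --squeeze 40

```text
clock: 1.6
eef_pos: [487.6, 180.5, 132.4]
eef_rot: [-3.141, -0.001, 2.996]
wrist_force: [0.6, -0.4, -0.0]
finger_gap: 93.4
finger_force: 0.0
```

>>> step_arm --series '[0,0.5,-45,0,0,0,0,-40,0,0,0,0,-24,0,0,0,0,0,0,0.2,0,0,0,0,0.3,0,0,0,0,0.5,0,0,0,0,0.5,0,0,0,0,0.5,0,0,0,0,0.5]'

```text
clock: 2.72
eef_pos: [488.2, 181.8, 26.1]
eef_rot: [3.141, 0.001, 2.997]
wrist_force: [-1.8, -1.4, 7.2]
finger_gap: 59.8
finger_force: 40.0
```

>>> step_arm --series '[0,0,20,0,0.5,0,0,45,0,0.5,0,0,45,0,0.5,14,-11,0,-0.162,0.5,14,-11,0,-0.162,0.5,14,-11,0,-0.162,0.5,14,-11,0,-0.162,0.5,14,-11,0,-0.162,0.5,14,-11,0,-0.162,0.5,14,-12,0,-0.162,0.5,14,-12,0,-0.162,0.5,15,-12,0,-0.161,0.5,15,-12,0,-0.161,0.5,0,0,0,0,0.5,0,0,0,0,0.5]'

```text
clock: 4.6
eef_pos: [629.2, 68.1, 135.0]
eef_rot: [-3.141, 0.0, 1.382]
wrist_force: [-0.7, -0.6, -2.6]
finger_gap: 59.8
finger_force: 39.9
```

```bash
python3 - <<'E'
from h import *
st=manip.read_state(); print(st["eef_pos"],st["eef_rot"],st["joints"])
out=[]
for n in("top","scene"):
    im,d=cam(n); np.savez(n+"1.npz",im=im,d=d)
    out.append(cv2.resize(im,(400,300)))
    P=pts(n,d); h=cv2.cvtColor(im,cv2.COLOR_BGR2HSV)
    red=((h[...,0]<8)|(h[...,0]>172))&(h[...,1]>130)&(np.hypot(P[...,0]-630,P[...,1]-68)<70)&(P[...,2]>60)&(P[...,2]<160)
    q=P[red]; print(n,len(q),np.percentile(q,[2,50,98],axis=0).round(1) if len(q) else 0)
    m=(np.abs(P[...,0]-645)<45)&(P[...,1]>105)&(P[...,1]<190)&(P[...,2]>100)&(P[...,2]<160)
    q=P[m]; print(len(q),np.percentile(q,[2,50,98],axis=0).round(1) if len(q) else 0)
A=out[0]; S=cv2.resize(np.load("scene1.npz")["im"][60:270,180:400],(420,400)); T=cv2.resize(np.load("top1.npz")["im"][150:270,200:310],(367,400),interpolation=cv2.INTER_CUBIC)
cv2.imwrite("pics/d1.png",np.hstack([S,T]))
E
```

```text
[629.20455641  68.05578542 135.00002107] [-3.14083782e+00  1.36553621e-04  1.38222388e+00] [4.98609278e-02 5.62651276e-01 1.36135877e+00 4.85735116e-05
 1.21834834e+00 2.38416645e-01]
top 23 [[625.6  34.7 131.6]
 [633.8  37.3 138.1]
 [640.8  41.9 142.7]]
4 [[621.5 123.5 125. ]
 [621.8 127.2 128.1]
 [622.4 131.  129.4]]
scene 437 [[593.3  33.2 111.5]
 [609.9  40.9 127.9]
 [648.6 100.1 140. ]]
85 [[608.6 110.9 123.6]
 [619.8 144.8 129.1]
 [654.9 154.7 131.7]]
```

View pics/d1.png

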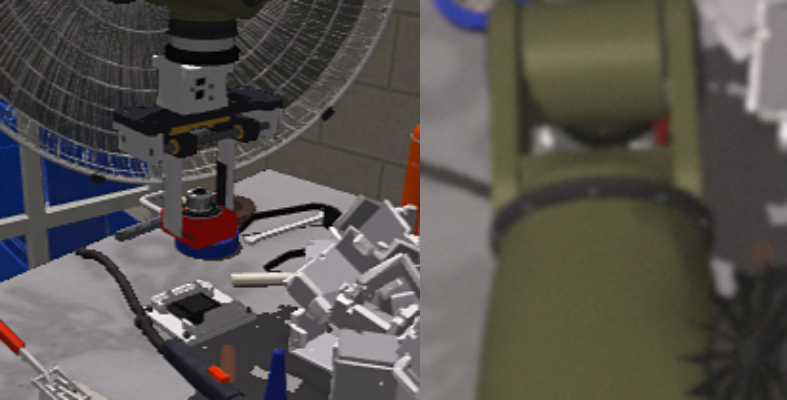

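The lock hangs level in the fingers above the cradle, shackle towards +y. A quick numeric check of knob position against TCP in the scene view, comparing with the initial bias.

```bash
python3 - <<'E'
from h import *
a=np.load("scene0.npz"); b=np.load("scene1.npz")
def top(f,c,zt):
    P=pts("scene",f["d"]); m=(np.hypot(P[...,0]-c[0],P[...,1]-c[1])<20)&(abs(P[...,2]-zt)<3.0)&(f["im"].max(-1)>0)
    q=P[m]; (cx,cy),r=cv2.minEnclosingCircle(q[:,:2].astype(np.float32)); print(len(q),round(cx,1),round(cy,1),round(r,1),q[:,2].mean().round(1),q.mean(0).round(1))
top(a,(487,180),51)
for z in(156,158,160,162): top(b,(629,68),z)
P=pts("scene",b["d"]); h=cv2.cvtColor(b["im"],cv2.COLOR_BGR2HSV)
a_=np.radians(-101); 
for nm,f,c,yaw,z0 in(("bench",a,(487.5,181),-8.2,0),("held",b,(629.2,68.1),-100.8,109)):
    P=pts("scene",f["d"]);h=cv2.cvtColor(f["im"],cv2.COLOR_BGR2HSV);y=np.radians(yaw)
    red=((h[...,0]<8)|(h[...,0]>172))&(h[...,1]>130)
    l=(P[...,:2]-c)@np.array([[np.cos(y),-np.sin(y)],[np.sin(y),np.cos(y)]]); zz=P[...,2]-z0
    m=red&(np.hypot(l[...,0],l[...,1])<55)&(zz>5)&(zz<36); print(nm,np.percentile(l[m],[1,3,50,97,99],axis=0).round(1).tolist(),np.percentile(zz[m],[2,98]).round(1))
    m=(l[...,0]<-70)&(l[...,0]>-100)&(abs(l[...,1])<12)&(zz>8)&(zz<30); print(" bar x",np.percentile(l[m],[5,50,95],axis=0).round(1).tolist(),np.median(zz[m]).round(1))
E
```

```text
72 485.6 182.1 14.1 50.3 [485.5 181.   50.3]
44 625.4 68.9 14.0 156.4 [620.6  63.8 156.4]
78 625.0 70.2 15.6 158.6 [623.6  66.9 158.6]
63 625.0 70.2 15.6 159.3 [624.9  67.4 159.3]
44 625.0 70.2 15.6 159.8 [626.2  69.2 159.8]
bench [[-34.2, -29.5], [-34.0, -29.1], [-13.9, -25.3], [29.1, 23.4], [30.9, 27.6]] [ 5.9 31.4]
 bar x [[-89.9, -10.5], [-87.8, -1.6], [-83.8, 9.4]] 20.7
held [[-29.6, -32.3], [-8.7, -31.9], [29.9, -13.5], [32.9, 24.4], [33.3, 25.5]] [ 5.6 31. ]
 bar x [[-85.9, -10.5], [-84.1, -1.1], [-81.9, 7.7]] 19.6
```

>>> step_arm --series '[1,0,-30,0,0.5,1,0,-30,0,0.5,0,0,-20,0,0.5,0,0,-6,0,0.5,0,0,-4,0,0.5,0,0,-2,0,0.5,0,0,-2,0,0.5,0,0,0,0,0.5]'

```text
clock: 5.7
eef_pos: [631.8, 67.7, 41.4]
eef_rot: [3.141, -0.0, 1.379]
wrist_force: [0.4, -0.3, -3.1]
finger_gap: 59.8
finger_force: 39.9
```

>>> step_arm --series '[0,0,-2,0,0.5,0,0,-2,0,0.5,0,0,0,0,0.5]'

```text
clock: 6.08
eef_pos: [631.7, 67.7, 37.0]
eef_rot: [-3.141, 0.0, 1.379]
wrist_force: [0.4, 0.0, -2.5]
finger_gap: 59.6
finger_force: 39.9
```

>>> step_arm --series '[0,0,-2,0,0.5,0,0,-2,0,0.5,0,0,0,0,0.5]'

```text
clock: 6.45
eef_pos: [631.9, 67.7, 34.2]
eef_rot: [3.141, -0.0, 1.379]
wrist_force: [-5.0, -0.5, 7.6]
finger_gap: 60.4
finger_force: 39.9
```

>>> step_arm --series '[0,0,0,0,0.2,0,0,0,0,0,0,0,0,0,0,0,0,30,0,0,0,0,50,0,0,0,0,50,0,0,0,0,0,0,0]'

```text
clock: 7.32
eef_pos: [633.3, 67.8, 167.6]
eef_rot: [3.135, -0.002, 1.379]
wrist_force: [-0.2, -0.9, -0.6]
finger_gap: 94.0
finger_force: 0.0
```

```bash
python3 - <<'E'
from h import *
im,d=cam("scene"); np.savez("scene2.npz",im=im,d=d); P=pts("scene",d)
S=cv2.resize(im[185:265,220:340],(780,520),interpolation=cv2.INTER_CUBIC); cv2.imwrite("pics/e1.png",S)
c=(np.hypot(P[...,0]-631,P[...,1]-68)<22)
for lo in(52,54,56,58): 
    q=P[c&(P[...,2]>lo)]; print(lo,len(q),q.mean(0).round(1) if len(q) else 0, q[:,2].max().round(1) if len(q) else 0)
h=cv2.cvtColor(im,cv2.COLOR_BGR2HSV);red=((h[...,0]<8)|(h[...,0]>172))&(h[...,1]>130)&(np.hypot(P[...,0]-631,P[...,1]-68)<60)
q=P[red]; print(np.percentile(q[:,2],[50,80,90,95,99]).round(1))
q=P[red&(P[...,2]>34)&(P[...,2]<42)]; print(cv2.minAreaRect(q[:,:2].astype(np.float32)))
A=np.c_[q[:,:2],np.ones(len(q))]; print("tilt",np.linalg.lstsq(A,q[:,2],rcond=None)[0])
m=(P[...,1]>110)&(P[...,1]<170)&(abs(P[...,0]-642)<35)&(P[...,2]>15)&(P[...,2]<40);q=P[m];print("shackle",np.percentile(q,[2,50,98],axis=0).round(1))
E
```

```text
52 395 [624.9  56.2 254.5] 389.3
54 384 [624.9  56.1 260.3] 389.3
56 372 [625.   55.9 266.9] 389.3
58 349 [624.9  55.4 280.7] 389.3
[33.7 37.4 38.2 38.8 42.2]
((630.2724609375, 68.0019760131836), (65.76334381103516, 61.73976135253906), 78.46430206298828)
tilt [1.34648325e-02 1.70585481e-02 2.76681766e+01]
shackle [[609.  111.6  18.5]
 [639.  139.4  28. ]
 [663.6 154.7  30.9]]
```

View pics/e1.png

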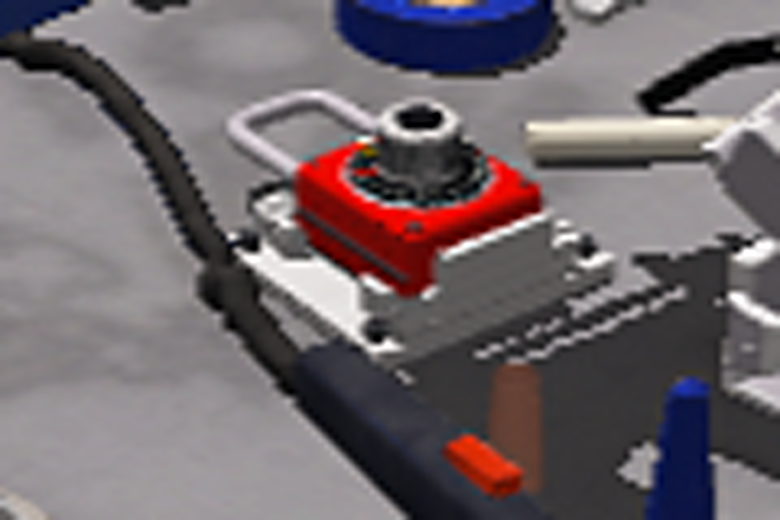

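The lock is seated with its body top at about 38 mm. In the crop, red is at (365,170) and yellow at (368,153), and the knob is at (420,140). I measure the dial angle next.

```bash
cat >> h.py <<'E'
def dial(im,c,yaw,save=None,z=41):
    # colour marks: pixel ray -> plane z, angle from index dir (lock -x), cw positive
    A=rect("scene",im,c[0]-45,c[0]+45,c[1]-45,c[1]+45,z,6)
    h=cv2.cvtColor(A,cv2.COLOR_BGR2HSV); v,u=np.mgrid[:A.shape[0],:A.shape[1]]
    x=45-v/6; y=45-u/6; r=np.hypot(x,y); ang=np.arctan2(y,x); idx=yaw+np.pi
    rel=-(ang-idx); rel=(rel+np.pi)%(2*np.pi)-np.pi
    for nm,m in(("red",((h[...,0]<8)|(h[...,0]>172))&(h[...,1]>120)&(r<22)&(r>14)),("yel",(h[...,0]>18)&(h[...,0]<35)&(h[...,1]>120)&(h[...,2]>80)&(r<25)&(r>13))):
        print(nm,m.sum(),"dial angle of line",np.median(rel[m]).round(3) if m.any() else None,"r",np.median(r[m]) if m.any() else None)
    if save: cv2.imwrite(save,A)
E
python3 - <<'E'
from h import *
dial(np.load("scene0.npz")["im"],(485.7,181),np.radians(-8.2),z=33)
dial(np.load("scene2.npz")["im"],(629.8,68),np.radians(-101),"pics/e2.png")
E
```

```text
red 1711 dial angle of line -1.23 r 18.093123310006792
yel 1531 dial angle of line -0.31 r 16.395290651755932
red 1800 dial angle of line -1.124 r 18.334848359650046
yel 726 dial angle of line -0.346 r 20.02949163709154
```

View pics/e2.png

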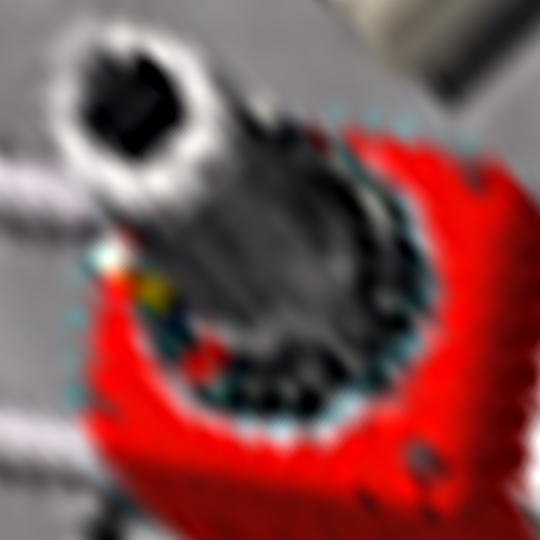

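>>> step_arm --series '[-1,0,-40,0,0,0,0,-40,0,0,0,0,-20,0,0.3,0,0,-6,0,0.5,0,0,0,0,0.6,0,0,0,0,0.75,0,0,0,0,0.85,0,0,0,0,0.85,0,0,0,0,0.85]' --squeeze 20

```text
clock: 8.5
eef_pos: [631.2, 67.8, 58.2]
eef_rot: [3.14, -0.0, 1.379]
wrist_force: [-1.5, 0.2, 5.4]
finger_gap: 47.1
finger_force: 20.0
```

```bash
python3 - <<'E'
from h import *
s=manip.read_state(); print({k:np.round(s[k],3) for k in("eef_pos","eef_rot","wrist_force","moment","finger_gap","finger_force","joints")})
E
```

```text
{'eef_pos': array([631.245,  67.76 ,  58.159]), 'eef_rot': array([ 3.14 , -0.   ,  1.379]), 'wrist_force': array([-1.538,  0.23 ,  5.351]), 'moment': array([-0.117,  0.148, -0.048]), 'finger_gap': np.float64(47.131), 'finger_force': np.float64(20.003), 'joints': array([0.049, 0.655, 1.408, 0.   , 1.077, 0.241])}
```

>>> step_arm --series '[0.5,0,0,0,0.3,0,0,4,0,0.3,0,0,0,0,0.5,0,0,0,0,0.7,0,0,0,0,0.85,0,0,0,0,0.85,0,0,0,0,0.85,0,0,0,0,0.85]'

```text
clock: 9.5
eef_pos: [631.3, 67.7, 61.2]
eef_rot: [-3.142, 0.0, 1.379]
wrist_force: [0.6, -0.1, -0.5]
finger_gap: 27.6
finger_force: 20.0
```

```bash
python3 - <<'E'
from h import *
s=manip.read_state(); print({k:np.round(s[k],3) for k in("eef_pos","eef_rot","wrist_force","moment","finger_gap","finger_force","joints")})
E
```

```text
{'eef_pos': array([631.269,  67.71 ,  61.201]), 'eef_rot': array([-3.142,  0.   ,  1.379]), 'wrist_force': array([ 0.575, -0.111, -0.484]), 'moment': array([-0.115, -0.025,  0.039]), 'finger_gap': np.float64(27.626), 'finger_force': np.float64(20.0), 'joints': array([0.049, 0.652, 1.405, 0.   , 1.084, 0.241])}
```

>>> step_arm --series '[0,0,0,0.1,0.85,0,0,0,0.1,0.85,0,0,0,0.1,0.85,0,0,0,0.1,0.85,0,0,0,0.1,0.85,0,0,0,0.1,0.85,0,0,0,0.05,0.85,0,0,0,0.05,0.85,0,0,0,0,0.85]'

```text
clock: 10.62
eef_pos: [631.3, 67.7, 61.2]
eef_rot: [-3.142, -0.0, 2.079]
wrist_force: [-0.0, -0.7, -0.8]
finger_gap: 27.1
finger_force: 20.0
```

```bash
python3 - <<'E'
from h import *
s=manip.read_state(); print(np.round(s["moment"],3),s["eef_rot"])
im,d=cam("scene"); dial(im,(629.8,68),np.radians(-101),"pics/f1.png")
E
```

```text
[-0.017 -0.07   0.032] [-3.14152933e+00 -1.34349745e-05  2.07853208e+00]
red 1847 dial angle of line -1.817 r 18.077764119369284
yel 1869 dial angle of line -1.051 r 20.042316344286267
```

>>> step_arm --series '[0,0,0,-0.13,0.85,0,0,0,-0.13,0.85,0,0,0,-0.13,0.85,0,0,0,-0.13,0.85,0,0,0,-0.13,0.85,0,0,0,-0.13,0.85,0,0,0,-0.13,0.85,0,0,0,-0.13,0.85,0,0,0,-0.13,0.85,0,0,0,-0.13,0.85,0,0,0,-0.13,0.85,0,0,0,-0.13,0.85,0,0,0,-0.13,0.85,0,0,0,0,0.85]'

```text
clock: 12.42
eef_pos: [631.2, 67.8, 61.2]
eef_rot: [-3.141, 0.0, 0.389]
wrist_force: [0.2, 1.1, -0.4]
finger_gap: 27.9
finger_force: 20.0
```

```bash
python3 - <<'E'
from h import *
s=manip.read_state(); print(np.round(s["moment"],3),s["eef_rot"])
im,d=cam("scene"); dial(im,(629.8,68),np.radians(-101),"pics/f2.png")
E
```

```text
[ 0.071  0.114 -0.01 ] [-3.14142681e+00  1.56498597e-04  3.88692733e-01]
red 0 dial angle of line None r None
yel 0 dial angle of line None r None
```

>>> step_arm --series '[0,0,0,-0.05,0.85,0,0,0,-0.05,0.85,0,0,0,-0.03,0.85,0,0,0,0,0.85]'

```text
clock: 12.98
eef_pos: [631.2, 67.7, 61.2]
eef_rot: [-3.141, 0.0, 0.26]
wrist_force: [0.6, 1.3, -1.0]
finger_gap: 26.9
finger_force: 20.0
```

```bash
python3 - <<'E'
from h import *
M=[]
for k in range(6):
    im,d=cam("scene"); M.append(manip.read_state()["moment"])
print(np.mean(M,0).round(3),np.std(M,0).round(3),manip.read_state()["eef_rot"])
dial(im,(629.8,68),np.radians(-101))
cv2.imwrite("pics/f3.png",np.hstack([cv2.resize(im[185:265,230:330],(500,400),interpolation=cv2.INTER_CUBIC)]))
E
```

```text
[0.164 0.138 0.017] [0.04  0.058 0.014] [-3.14152540e+00  1.57610258e-04  2.59356739e-01]
red 0 dial angle of line None r None
yel 0 dial angle of line None r None
```

View pics/f3.png

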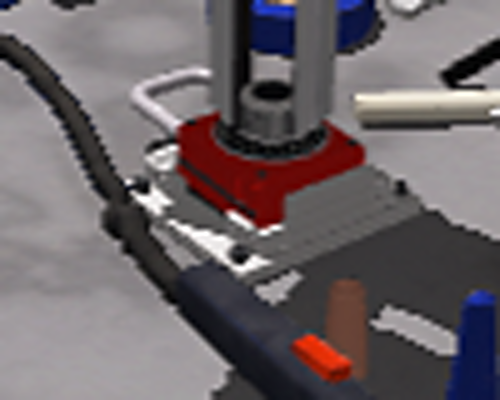

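The near finger hides the index mark, at about (215,100) in the crop. I'll release the knob, lift, and check the red line directly.

>>> step_arm --series '[0,0,0,0,0.6,0,0,0,0,0.4,0,0,0,0,0.3,0,0,40,0,0.3,0,0,40,0,0.3,0,0,0,0,0.3,0,0,0,0,0.3]'

```text
clock: 14.15
eef_pos: [631.0, 67.7, 140.5]
eef_rot: [-3.141, 0.001, 0.259]
wrist_force: [0.5, -0.7, 0.7]
finger_gap: 65.7
finger_force: 0.0
```

```bash
python3 - <<'E'
from h import *
im,d=cam("scene"); np.savez("scene3.npz",im=im,d=d)
dial(im,(629.8,68),np.radians(-101))
A=rect("scene",im,585,675,23,113,41,6)
cv2.imwrite("pics/f4.png",np.hstack([A[:500],cv2.resize(im[205:245,250:275],(300,500),interpolation=cv2.INTER_CUBIC)]))
E
```

```text
red 73 dial angle of line -0.307 r 21.75877856049012
yel 0 dial angle of line None r None
```

View pics/f4.png

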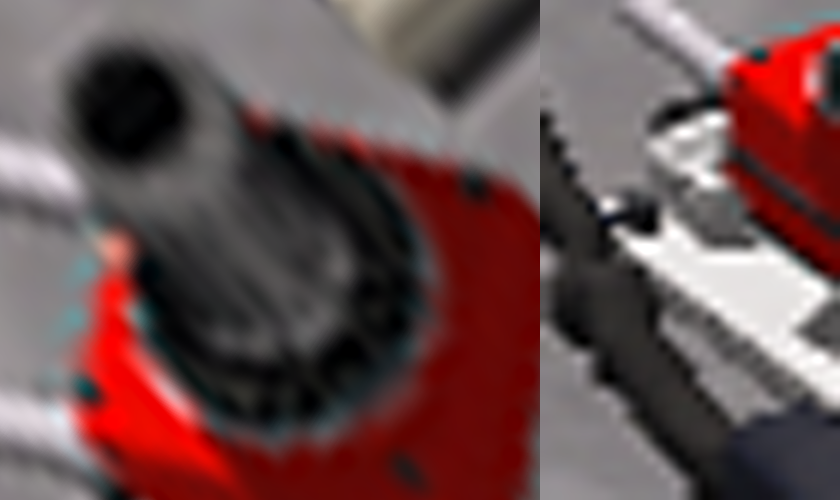

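The knob itself hides the red line when it is near the index, which fits a dial angle of about 0. The tracked angle is also about -0.01. I'll regrip at the same pose and go back 0.785.

>>> step_arm --series '[0,0,-40,0,0.3,0,0,-40,0,0.3,0,0,0,0,0.5,0,0,0,0,0.7,0,0,0,0,0.85,0,0,0,0,0.85,0,0,0,0,0.85,0,0,0,0.1,0.85,0,0,0,0.1,0.85,0,0,0,0.1,0.85,0,0,0,0.1,0.85,0,0,0,0.1,0.85,0,0,0,0.1,0.85,0,0,0,0.1,0.85,0,0,0,0.08,0.85,0,0,0,0,0.85,0,0,0,0,0.85]'

```text
clock: 16.32
eef_pos: [631.2, 67.7, 61.2]
eef_rot: [-3.142, -0.0, 1.037]
wrist_force: [0.2, -0.2, -0.6]
finger_gap: 27.3
finger_force: 20.0
```

```bash
python3 - <<'E'
from h import *
im,d=cam("scene"); print(manip.read_state()["eef_rot"],manip.read_state()["joints"].round(2))
dial(im,(629.8,68),np.radians(-101))
E
```

```text
[-3.14152958e+00  2.83707999e-05  1.03729813e+00] [0.05 0.65 1.41 0.   1.08 0.58]
red 166 dial angle of line -0.929 r 21.45214303215146
yel 0 dial angle of line None r None
```

>>> step_arm --series '[0,0,0,0,0.6,0,0,0,0,0.5,0,0,0,0,0.4,0,0,40,0,0.4,0,0,40,0,0.4,2,10,0,-0.153,0.6,2,10,0,-0.153,0.6,2,10,0,-0.153,0.6,2,10,0,-0.154,0.6,2,10,0,-0.154,0.6,2,11,0,-0.154,0.6,2,11,0,-0.154,0.6,2.5,11,0,-0.154,0.6,0,0,0,0,0.6,0,0,0,0,0.6]'

```text
clock: 18.25
eef_pos: [647.7, 150.3, 141.2]
eef_rot: [3.141, 0.0, -0.187]
wrist_force: [1.0, -1.1, -0.1]
finger_gap: 37.6
finger_force: 0.0
```

```bash
python3 - <<'E'
from h import *
im,d=cam("scene"); np.savez("scene4.npz",im=im,d=d); P=pts("scene",d)
s=manip.read_state(); print(s["eef_pos"],s["eef_rot"],s["joints"].round(2),s["finger_gap"])
dial(im,(629.8,68),np.radians(-101))
m=(P[...,1]>105)&(P[...,1]<170)&(abs(P[...,0]-642)<40)&(P[...,2]>14)&(P[...,2]<40);q=P[m]
a=np.radians(-101);l=(q[:,:2]-[632,67.7])@np.array([[np.cos(a),-np.sin(a)],[np.sin(a),np.cos(a)]])
print(np.percentile(np.c_[l,q[:,2]],[1,3,50,97,99],axis=0).round(1))
b=abs(l[:,1])<10; b&=l[:,0]<-70; print("bar",np.median(l[b],0),np.percentile(l[b],[5,95],axis=0).round(1))
A=rect("scene",im,585,675,23,113,41,6); cv2.imwrite("pics/g.png",np.hstack([A,cv2.resize(im[180:260,230:350],(800-540,173))if 0 else A[:, :1]]))
E
```

```text
[647.73552784 150.28378844 141.25398125] [ 3.14153762e+00  3.72233179e-06 -1.87652531e-01] [ 0.17  0.63  1.25 -0.    1.27  1.93] 37.983026498223865
red 1605 dial angle of line -0.86 r 18.541994379126415
yel 1 dial angle of line -0.078 r 24.994443827023282
[[-92.2 -45.7  16.4]
 [-88.9 -35.3  18.1]
 [-70.  -19.   27.7]
 [-39.1  14.8  30.4]
 [-37.7  16.3  31. ]]
bar [-83.95438176   1.8602624 ] [[-88.9  -7. ]
 [-81.3   9.5]]
```

View pics/g.png

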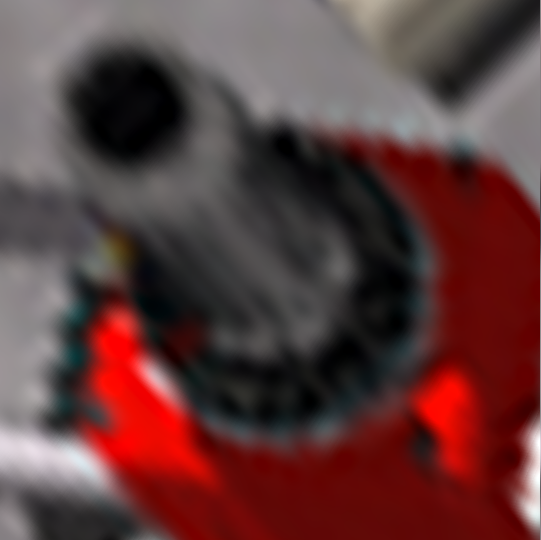

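The yellow line now sits at the index mark, about (120,245), so the dial is near -0.8. I've now used my 10 pictures, so I descend to the shackle bar.

>>> step_arm --series '[0,0.5,-50,0,0.6,0,0,-40,0,0.6,0,0,-15,0,0.6,0,0,-7,0,0.6,0,0,0,0,0.6,0,0,0,0,0.75,0,0,0,0,0.9,0,0,0,0,0.97,0,0,0,0,0.97,0,0,0,0,0.97]' --squeeze 60

```text
clock: 19.55
eef_pos: [648.1, 151.2, 29.5]
eef_rot: [-3.141, -0.001, -0.19]
wrist_force: [2.1, -0.3, 1.7]
finger_gap: 6.8
finger_force: 59.4
```

>>> step_arm --series '[0.4,2,0,0,0.97,0.4,2,0,0,0.97,0.4,2,0,0,0.97,0,0,0,0,0.97]'

```text
clock: 20.05
eef_pos: [649.0, 157.5, 29.2]
eef_rot: [-3.141, -0.0, -0.19]
wrist_force: [1.4, -0.0, 1.1]
finger_gap: 6.4
finger_force: 59.4
```

>>> step_arm --series '[0.4,2,0,0,0.97,0.4,2,0,0,0.97,0.4,2,0,0,0.97,0.2,1,0,0,0.97,0,0,0,0,0.97]'

```text
clock: 20.68
eef_pos: [650.4, 164.4, 29.2]
eef_rot: [-3.141, 0.0, -0.19]
wrist_force: [0.8, -1.2, 0.2]
finger_gap: 6.5
finger_force: 59.4
```

```bash
cat > chk.py <<'E'
from h import *
im,d=cam("scene"); P=pts("scene",d); h=cv2.cvtColor(im,cv2.COLOR_BGR2HSV)
s=manip.read_state(); print(s["wrist_force"].round(1),s["moment"].round(2),s["eef_pos"].round(1))
a=np.radians(-101);l=(P[...,:2]-[632,67.7])@np.array([[np.cos(a),-np.sin(a)],[np.sin(a),np.cos(a)]]);z=P[...,2]
red=((h[...,0]<8)|(h[...,0]>172))&(h[...,1]>130)&(np.hypot(l[...,0],l[...,1])<60)&(z>18)
print("body",np.percentile(l[red],[2,98],axis=0).round(1).tolist(),np.percentile(z[red],[50,95]).round(1))
m=(abs(l[...,0]+70)<50)&(abs(l[...,1])<24)&(z>12)&(z<50)&(l[...,0]<-38)&~red
print("shackle",np.percentile(np.c_[l[m],z[m]],[1,3,50,97],axis=0).round(1).tolist())
k=(z>53)&(z<62)&(np.hypot(l[...,0],l[...,1])<22); print("knob",np.percentile(l[k],[2,50,98],axis=0).round(1).tolist())
np.savez("last.npz",im=im,d=d)
E
python3 chk.py; python3 - <<'E'
import h,re
src=open('chk.py').read().replace('im,d=cam("scene")','f=np.load("scene4.npz");im,d=f["im"],f["d"]').replace('np.savez("last.npz",im=im,d=d)','')
print("BEFORE");exec(src)
E
```

```text
[ 0.2 -1.5  0.9] [-0.08  0.07  0.09] [650.4 164.4  29.2]
body [[-29.2, -34.2], [33.5, 24.3]] [34.3 38.7]
shackle [[-112.5, -21.4, 13.9], [-111.6, -17.0, 15.8], [-86.9, -7.2, 30.1], [-57.5, 14.8, 48.9]]
knob [[-11.6, -16.7], [1.9, -6.2], [11.9, 8.3]]
BEFORE
[ 0.2 -1.5  0.9] [-0.08  0.07  0.09] [650.4 164.4  29.2]
body [[-28.9, -34.0], [33.9, 25.2]] [34.2 38.6]
shackle [[-89.5, -23.7, 22.5], [-88.2, -22.2, 23.0], [-81.2, 8.3, 28.2], [-50.6, 15.6, 30.7]]
knob [[-11.6, -16.8], [3.0, -5.7], [12.7, 9.7]]
```

The body stayed put while the bar travelled 13.4 mm, with about 1.5 N pulling back, so the lock is open. Now on to the stop.

>>> step_arm --series '[0.2,1,0,0,0.97,0.2,1,0,0,0.97,0.2,1,0,0,0.97,0,0,0,0,0.97]'

```text
clock: 21.22
eef_pos: [651.0, 166.7, 29.1]
eef_rot: [3.141, -0.0, -0.19]
wrist_force: [1.1, -5.9, -0.0]
finger_gap: 6.5
finger_force: 59.3
```

>>> step_arm --series '[0.2,1,0,0,0.97,0.2,1,0,0,0.97,0,0,0,0,0.97]'

```text
clock: 21.6
eef_pos: [651.4, 167.0, 28.7]
eef_rot: [3.139, 0.0, -0.191]
wrist_force: [1.3, -14.8, -1.7]
finger_gap: 6.6
finger_force: 59.2
```

```bash
python3 chk.py
```

```text
[  1.2 -15.3  -2.3] [-2.82 -0.01 -0.03] [651.4 167.1  28.7]
body [[-30.9, -34.3], [31.8, 23.2]] [34.2 39.2]
shackle [[-117.2, -23.1, 14.6], [-116.5, -18.6, 16.2], [-89.3, -6.6, 29.7], [-56.7, 14.7, 48.5]]
knob [[-15.0, -17.3], [-0.0, -5.9], [10.3, 7.8]]
```

>>> step_arm --series '[-0.2,-1,0,0,0.97,0,-0.5,0,0,0.97,0,0,2,0,0.97,0,0,4,0,0.97,0,0,6,0,0.97,0,0,6,0,0.97,0,0,6,0,0.97,0,0,0,0,0.97]' --squeeze 60

```text
clock: 22.65
eef_pos: [651.3, 167.9, 53.5]
eef_rot: [-3.141, -0.0, -0.19]
wrist_force: [-0.0, -2.6, 0.3]
finger_gap: 6.3
finger_force: 60.4
```

```bash
cat >> chk.py <<'E'
q=np.c_[l[red],z[red]]; n=(q[:,2]>30)
for a0,a1 in((-40,-20),(-20,0),(0,20),(20,40)):
    k=(q[:,0]>a0)&(q[:,0]<a1); print("x",a0,"z 5/95%",np.percentile(q[k,2],[5,95]).round(1) if k.sum()>5 else None)
E
python3 chk.py
```

```text
[-0.1 -1.6  0. ] [-0.19  0.04 -0.01] [651.2 168.   53.3]
body [[-33.6, -35.0], [28.7, 22.2]] [36.1 47.9]
shackle [[-112.8, -23.7, 35.2], [-109.8, -20.6, 36.7], [-87.2, 5.8, 44.6], [-47.9, 16.5, 49.7]]
knob [[-6.0, -18.6], [9.2, -12.6], [13.2, 4.0]]
x -40 z 5/95% [23.7 49.5]
x -20 z 5/95% [19.6 48.3]
x 0 z 5/95% [21.1 42.2]
x 20 z 5/95% [20.4 39.4]
```

The lock is pivoting up about its rear edge as expected. I follow the arc, keeping the shackle in tension and the body clear of the back plate.

>>> step_arm --series '[-0.4,-2.2,10,0,0.97,-0.4,-2.2,10,0,0.97,-0.7,-3.6,10,0,0.97,-0.7,-3.6,10,0,0.97,-1,-5.2,10,0,0.97,-1,-5.2,10,0,0.97,0,0,0,0,0.97]'

```text
clock: 23.58
eef_pos: [647.3, 145.3, 114.4]
eef_rot: [-3.141, -0.001, -0.191]
wrist_force: [-0.7, 0.4, -3.8]
finger_gap: 6.2
finger_force: 60.3
```

```bash
python3 chk.py
```

```text
[ 0.3 -0.4 -2.9] [0.23 0.14 0.  ] [647.1 145.5 113.6]
body [[-8.8, -34.8], [50.5, 22.6]] [ 87.9 104. ]
shackle [[-45.6, -23.2, 12.6], [-44.9, -22.2, 12.7], [-40.6, -1.5, 18.4], [-38.2, 22.3, 20.7]]Traceback (most recent call last):
  File "chk.py", line 9, in <module>
    k=(z>53)&(z<62)&(np.hypot(l[...,0],l[...,1])<22); print("knob",np.percentile(l[k],[2,50,98],axis=0).round(1).tolist())
                                                                   ~~~~~~~~~~~~~^^^^^^^^^^^^^^^^^^^^^^^
    return _quantile_unchecked(
        a, q, axis, out, overwrite_input, method, keepdims, weights)
    return _ureduce(a,
                    func=_quantile_ureduce_func,
    ...<5 lines>...
                    overwrite_input=overwrite_input,
                    method=method)
    r = func(a, **kwargs)
    result = _quantile(arr,
                       quantiles=q,
    ...<2 lines>...
                       out=out,
                       weights=wgt)
    slices_having_nans = np.isnan(arr[-1, ...])
                                  ~~~^^^^^^^^^
IndexError: index -1 is out of bounds for axis 0 with size 0
```

>>> step_arm --series '[0,0,8,0,0.97,0,0,12,0,0.97,0,0,15,0,0.97,0,0,15,0,0.97,0,0,15,0,0.97,0,0,15,0,0.97,0,0,15,0,0.97,0,0,15,0,0.97,0,0,15,0,0.97,0,0,12,0,0.97,0,0,10,0,0.97,0,0,6,0,0.97,0,0,4,0,0.97,0,0,0,0,0.97,0,0,0,0,0.97,0,0,0,0,0.97,0,0,0,0,0.97,0,0,0,0,0.97,0,0,0,0,0.97,0,0,0,0,0.97]'

```text
clock: 26.12
eef_pos: [647.0, 145.7, 270.2]
eef_rot: [-3.142, 0.0, -0.19]
wrist_force: [1.4, 0.3, -2.5]
finger_gap: 6.3
finger_force: 60.3
```

```bash
python3 - <<'E'
from h import *
for k in range(3):
    im,d=cam("scene"); P=pts("scene",d);h=cv2.cvtColor(im,cv2.COLOR_BGR2HSV)
    for _ in range(3): cam("scene")
    red=((h[...,0]<8)|(h[...,0]>172))&(h[...,1]>130)&(abs(P[...,0]-640)<80)&(abs(P[...,1]-100)<110)&(P[...,2]>80)
    q=P[red]; print(len(q),np.percentile(q,[1,50,99],axis=0).round(1).tolist())
s=manip.read_state(); print(s["clock"],s["eef_pos"],s["wrist_force"].round(2),s["finger_gap"],s["finger_force"],np.abs(s["qd"]).max())
t,td=cam("top"); Pt=pts("top",td); S=np.load("scene0.npz"); P0=pts("scene",S["d"])
# bystanders: nozzle, marker, tape unchanged between first and last scene view
for nm,(u0,u1,v0,v1) in{"nozzle":(290,308,236,262),"tape":(330,382,290,332),"marker":(300,330,198,212)}.items():
    print(nm,np.abs(S["im"][v0:v1,u0:u1].astype(int)-im[v0:v1,u0:u1]).mean().round(1),np.median(np.abs(S["d"]-d)[v0:v1,u0:u1]).round(1))
cv2.imwrite("pics/end.png",im)
E
```

```text
686 [[590.4, 16.8, 220.5], [600.5, 29.3, 241.2], [647.3, 87.1, 260.7]]
684 [[590.1, 16.6, 220.6], [600.5, 29.9, 241.1], [647.4, 86.8, 261.0]]
684 [[590.8, 16.6, 220.2], [600.6, 29.9, 241.3], [647.1, 86.8, 261.1]]
26.725 [646.96719477 145.72031328 270.2307539 ] [-0.09  0.46 -2.54] 6.677636775651926 60.32779404630219 0.0010821451726906743
nozzle 43.3 1.3
tape 3.2 1.1
marker 3.2 1.6
```

```bash
python3 - <<'E'
from h import *
S=np.load("scene0.npz"); im,d=cam("scene")
for f in(S["d"],d):
    P=pts("scene",f); m=(np.hypot(P[...,0]-545,P[...,1]+40)<22)&(P[...,2]>15)&(P[...,2]<50); print(m.sum(),P[m].mean(0).round(1),P[m][:,2].max().round(1))
if True: print(manip.sign_off())
E
```

```text
106 [550.9 -38.1  29.1] 41.0
107 [550.9 -38.2  29.2] 40.6
the job is handed in; nothing more can be done
None
```

The padlock is open and handed in at about 27 s of the 58 s limit. The arm is holding it still by its shackle bar with its lowest point about 22 cm above the bench, and the nozzle, marker and tape have not moved.

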